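Set the portion scale to the green mark

TASK

Set the bench beam scale for the green-marked meal: push the large steel poise along its notched beam until its plunger drops into the notch at the green marker, and push the small brass poise along the plain beam to the robot's left until it rests fully against its zero stop. Only push the poises along with the closed fingers, without pinching them or pulling up the plunger's knob, and leave the meal box and everything else on the bench where it stands.

Things in the scene. Friction and masses are not known exactly. Their poses are not given: they have to be found in the camera images.
- scale: bench beam scale, fixed to the bench, pale casting 350 (x) x 400 (y) mm. Origin on the bench; own x points from its weighing platform to its two beams, own y to its left along the beams, z up. Steel platform 190 x 300 mm, top 100 mm up, centred at own x = -85 mm. The beams' end stands, at own y = +-183 mm, reach 197 mm up
- notched_beam (a point): middle of the notched beam's top, 190 mm above the bench, at the scale's own x = 110 mm. Level bar 10 mm thick along own y, with six notches 18 mm wide at own y = -112.5, -67.5, -22.5, 22.5, 67.5 and 112.5 mm. On its far side (+x) lies a white strip, 22 mm lower, with a black line at each notch and four coloured markers
- plain_beam (a point): middle of the plain beam's top, 190 mm above the bench, at the scale's own x = 45 mm: level bar 8 mm thick along own y, nearer the platform than the notched beam; the small brass poise runs on it
- poise_left: left half (towards own +y) of the large steel poise, welded to it. Same origin and axes as the poise, axes parallel to the scale's: on the beam's centre line, at the beam's top, 190 mm above the bench. Its flat left push face is at own y = +22 mm, 42 mm wide in x, from 8 to 48 mm above the origin
- poise_right: right half of the large steel poise, mirror image: flat right push face at own y = -22 mm, the same origin, width and heights
- poise_mid (a point): centre of the large steel poise (42 x 44 x 40 mm, 0.6 kg, red pointer towards the markers), 28 mm above the beam's top. Its spring plunger drops into a notch by itself from about 5 mm either side and centres it there. Pushing it along between notches takes 2 to 3 N, out of a notch about 9 to 13 N
- plunger_knob (a point): top of the plunger's small brass pull knob (16 mm across) on top of the large poise: 60 mm above the beam's top between notches, 55 mm when the plunger has dropped into a notch
- poise (a joint): place of the large poise along the notched beam, m, 0 in the middle of the beam, positive to the scale's left (+y), range -0.132 to 0.132; in a notch it reads that notch's own y
- plunger (a joint): height of the large poise's plunger, m: 0 riding on the beam between notches, about -0.005 dropped into a notch, positive only if its knob is pulled up (to 0.010)
- fine_left: left half of the small brass poise, welded to it. Same origin and axes as the small poise: on the plain beam's centre line, at its top, 190 mm above the bench. Left face at own y = +12 mm, 26 mm wide in x, from 4 to 40 mm above the origin
- fine_right: right half of the small brass poise: flat right push face at own y = -12 mm, same origin, width and heights; push here to send it left
- fine_mid (a point): centre of the small brass poise (26 x 24 x 36 mm), 22 mm above the plain beam's top; at zero it is at the scale's own y = 116 mm
- fine (a joint): place of the small poise on the plain beam, m: 0 resting against its zero stop (dark collar at the left end), growing to the right, up to 0.212; it slides with 1 N and has no notches
- marker_green: green marker clip, 26 (x) x 20 (y) x 6 mm, on the white strip, 40 mm beyond the notched beam's centre line (own +x of the scale); origin under its centre, own axes parallel to the scale's; its own y centre is exactly in line with the notch it marks. It marks one of the two outermost notches on either side, a different one each time
- marker_yellow: yellow marker clip, of the same form, at another notch
- marker_red: red marker clip, of the same form, at another notch
- marker_blue: blue marker clip, of the same form, at another notch
- meal_box: closed pulp meal box, beige, 150 x 210 x 66 mm, standing on the scale's platform; origin under its centre; bystander, leave it alone
- spare_box: closed pulp meal box, beige, 150 x 210 x 66 mm, on the bench left of the scale; origin under its centre; bystander
- sauce_bottle: yellow squeeze bottle with a red cap, 56 mm across, 170 mm tall; origin under its centre; bystander
- shaker: steel shaker jar, 64 mm across, 85 mm tall; origin under its centre; bystander
- check_weight: brass check weight with a knob, 48 mm across, 70 mm tall; origin under its centre; bystander
- sauce_pot: open steel pot, 110 mm across, 100 mm tall; origin under its centre; bystander
- serving_spoon: serving spoon lying on the bench, 240 mm long, black handle; bystander

How it is judged:
By the outcome, as a careful person would: the job done as asked, in the order asked, and still so for the second after the job is handed in, with the robot touching nothing.
It also fails if it takes over 64 s, if anything falls off the work surface, if the arm or the gripper's body presses on something with over 40 N, if the wrist force passes 120 N, or if a joint passes its speed limit or range.

ROBOT

A 6-joint arm with a two-finger parallel gripper is mounted at the origin on the work surface. World frame = base frame: x ahead of the robot, y to its left, z up, the work surface at z = 0. Lengths are in mm, angles in degrees, forces in N, time in s.
With the tool pointing down it reaches from about 350 to 850 mm from the base axis. Payload 8.1 kg.
Tool frame: the origin (TCP) lies at the very end of the fingers, on their centre line; the grasp point (between the pads) lies 19 mm behind it; z points along the fingers, y is the direction in which the jaws open and shut (so a half turn about z gives the same grasp; the last joint's range is limited). The gripper opens to 85 mm and grips with 20 to 120 N. Pads are 22 mm wide; open, the fingers measure 114 mm over their backs; the gripper's body (76 mm by 85 mm) begins 54 mm behind the grasp point. The pads swing forward as they close: fully open they stand 13 mm farther back than shut.
Start: joints at [69.305, 7.471, 85.268, -0, 87.261, -4.893], TCP at [163.368, 577.335, 231.292] pointing down, gripper open.
Joint ranges: [-169.43, 169.43], [-51.17, 129.36], [1.28, 143.12], [-76.62, 256.62], [0, 156.53], [-152.29, 152.29]. Speed limits (degrees/s): [136.94, 136.94, 159.86, 180, 180, 180].

INTERFACE

Orientations are given as [roll, pitch, yaw] about the fixed x, y, z axes, in that order (R = Rz(yaw) Ry(pitch) Rx(roll)).
In Python, from bench import sensors, viewer, job gives the robot as it stands.
- The arm moves only by the shell command python3 -m pendant 'ROWS' [FORCE]. ROWS is JSON, one flat list of numbers, 5 for each row, row after row: the shift along the world's x, y, z in mm, then the turn about the world's z in rad, then the finger opening in mm, from 0 to 85.4. In form: [x, y, z, twist, hand, x, y, z, twist, hand, ...]. A call has 1 to 12 rows; each row shifts and turns the pose as measured when the row begins; what a row does not reach is not made up. A row lasts 1/12 s, in which the tool goes at most 41.7 mm and 7.16 degrees, less where a joint would pass 70% of its speed; a pose out of reach is approached as far as the arm can. A call with a gripper value outside its range is refused whole. The fingers move at their own pace and stop on an object; FORCE is the grip in N (left out, the last holds). Time passes only in rows, so rows that do not move let the fingers close. It gives the time, the measured TCP pose, the force and the opening at its end, in the units of the state.
- sensors.sense(): the state, without advancing time (a new reading comes with each control period).
- viewer.snapshot(name): name is "side" or "top"; returns a dict with "frame" (384x512x3 uint8, blue, green, red), "z_map" (384x512 float32, mm along the optical axis (not along the pixel's ray), 0 where there is no reading), "fx", "fy", "cx", "cy" (pixels), "view" (4x4, takes a point from world to camera coordinates). Camera axes: x right, y down, z forward; pixel columns grow to the right and rows downward; lengths in mm; the calibration is good to about 2 mm. A picture is of the moment at which its call begins.
- job.hand_in(): hands the job in, once; it reports no verdict.
The state is a dict: "time": time; "joint_pos": joint angles; "qd": joint speeds; "joint_efforts": joint torques, N m; "tool_pos": TCP position; "tcp_rot": TCP orientation; "ft_force": force on the tool from outside, world axes, zero at the start; "wrist_torque": the same for the moment, N m; "finger_gap": finger opening in mm.
Only numpy, scipy, OpenCV 4.12 (cv2) and the standard library are available. Lean on these libraries where they do the work, as an engineer would, in place of code of your own. Each camera call takes 0.05 s, during which the arm holds its last target.

## Working session

There is one attempt and no reset: what is moved stays moved. The work goes in short steps, Python scripts to look and compute and a shell command to move; the robot and the scene stay as the last step left them, time stands still between calls to the robot, and variables do not carry over. Pictures are saved under pics/ and viewed, and the job is handed in when it is done.

```bash
mkdir -p pics; ls; cat > h.py <<'E'
import numpy as np, cv2
from bench import sensors, viewer, job
def snap(n,f):
    s=viewer.snapshot(n); cv2.imwrite(f'pics/{f}.png',s['frame']); np.savez(f'pics/{f}.npz',**{k:np.array(v) for k,v in s.items()}); return s
def ray(s,u,v,z):
    V=np.array(s['view']); R=V[:3,:3]; c=-R.T@V[:3,3]
    d=R.T@np.array([(u-s['cx'])/s['fx'],(v-s['cy'])/s['fy'],1.]); return c+d*(z-c[2])/d[2]
def cloud(s):
    z=s['z_map']; v,u=np.indices(z.shape); P=np.stack([(u-s['cx'])/s['fx']*z,(v-s['cy'])/s['fy']*z,z],-1)
    V=np.array(s['view']); W=(P-V[:3,3])@V[:3,:3]; W[z==0]=np.nan; return W
E
python3 - <<'E'
from h import *
for n in('side','top'):
    s=snap(n,n+'0'); V=np.array(s['view']); print(n,-V[:3,:3].T@V[:3,3],V[2,:3],s['fx'])
print(sensors.sense())
E
```

```text
pics
side [ 165.30501608 -851.64027231 1258.02250489] [ 0.23394999  0.5888983  -0.77360596] 475.2759598814786
top [ 374.78151151  -51.72626283 1533.56536953] [ 0.10033021  0.0176699  -0.99479728] 471.07359392088625
{'time': 0.1, 'joint_pos': array([ 6.93041951e+01,  7.51128430e+00,  8.53225101e+01,  1.75352164e-04,
        8.72592841e+01, -4.89375617e+00]), 'qd': array([-0.06950499, -0.04789682, -0.15862059, -0.00146041,  0.03150429,
       -0.02535503]), 'joint_efforts': array([ 7.06538231e-04, -5.70946705e+01, -5.01945662e+01, -2.33984374e-04,
        8.04579060e-03, -3.97102929e-05]), 'tool_pos': array([163.20470437, 576.88325122, 230.34913553]), 'tcp_rot': array([-1.79907276e+02, -8.11486892e-03,  1.64197936e+02]), 'ft_force': array([-0.87655801,  0.66910961,  0.0779031 ]), 'wrist_torque': array([-0.0334605 , -0.02844082, -0.03092421]), 'finger_gap': 85.07222228607412}
```

View pics/top0.png

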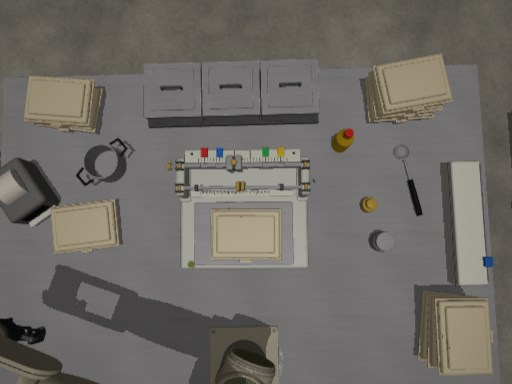

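View pics/side0.png

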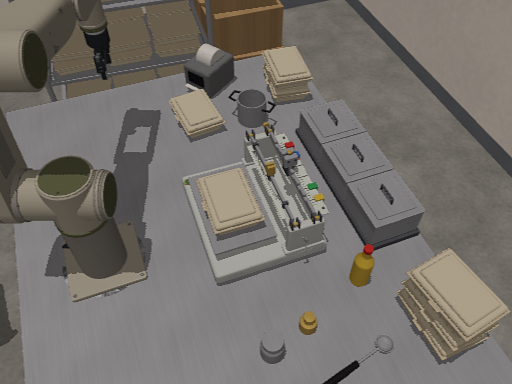

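The top view has +x up and +y to the left. The large poise is near px (234,162), the brass one near (240,186), and the green marker near (265,152), inside yellow (281,152). I'll measure these next.

```bash
python3 - <<'E'
from h import *
s=dict(np.load('pics/top0.npz')); W=cloud(s); hsv=cv2.cvtColor(s['frame'],cv2.COLOR_BGR2HSV)
cv2.imwrite('pics/topz.png',cv2.resize(s['frame'][140:205,165:325],None,fx=5,fy=5,interpolation=cv2.INTER_CUBIC))
roi=np.zeros(hsv.shape[:2],bool); roi[145:200,170:320]=1
for n,lo,hi in(('red',0,6),('blue',105,125),('green',45,85),('yellow',22,32),('brass',10,22)):
    m=((hsv[...,0]>=lo)&(hsv[...,0]<=hi)&(hsv[...,1]>130)&(hsv[...,2]>60)&roi).astype(np.uint8)
    k,l,st,c=cv2.connectedComponentsWithStats(m)
    for i in range(1,k):
        if st[i,4]>8:
            print(n,st[i],c[i].round(1),'ray z174',ray(s,*c[i],174).round(1),'ray240',ray(s,*c[i],240).round(1),'depth',np.nanmedian(W[l==i],0).round(1))
s2=dict(np.load('pics/side0.npz')); cv2.imwrite('pics/sidez.png',cv2.resize(s2['frame'][110:270,170:340],None,fx=4,fy=4,interpolation=cv2.INTER_CUBIC)[:600])
E
```

```text
red [201 148   7   9  63] [204. 152.] ray z174 [638.6  97.9 174. ] ray240 [625.8  90.6 240. ] depth [638.9  97.8 173.5]
blue [216 148   7   9  57] [219.3 151.8] ray z174 [637.9  52.9 174. ] ray240 [625.1  47.8 240. ] depth [638.   53.5 173.8]
green [263 148   6   8  48] [265.5 151.5] ray z174 [635.6 -82.4 174. ] ray240 [622.9 -80.9 240. ] depth [635.9 -82.4 173.4]
yellow [277 147   7  10  56] [280.4 151. ] ray z174 [ 635.9 -126.   174. ] ray240 [ 623.2 -122.4  240. ] depth [ 635.7 -125.3  173.8]
yellow [242 185   2   5   9] [242.4 187.2] ray z174 [532.  -12.8 174. ] ray240 [524.4 -14.7 240. ] depth [525.7 -13.4 231.9]
brass [231 159   5   6  22] [233.3 161.5] ray z174 [608.3  12.5 174. ] ray240 [597.    9.4 240. ] depth [597.3   9.9 243.5]
brass [178 163   3   5  13] [179.2 164.8] ray z174 [602.4 171.2 174. ] ray240 [591.4 160.4 240. ] depth [599.5 169.1 187.4]
brass [304 162   3   4  12] [305.  163.5] ray z174 [ 597.3 -196.5  174. ] ray240 [ 586.5 -189.4  240. ] depth [ 595.4 -195.4  186.5]
brass [236 182   4   9  24] [237.4 186.4] ray z174 [534.8   1.8 174. ] ray240 [527.1  -0.8 240. ] depth [5.281e+02 5.000e-01 2.288e+02]
brass [241 182   4   9  32] [242.4 186. ] ray z174 [535.7 -12.8 174. ] ray240 [527.9 -14.7 240. ] depth [528.6 -13.5 230.4]
brass [178 185   3   5  15] [179. 187.] ray z174 [536.9 172.  174. ] ray240 [529.  161.2 240. ] depth [535.  170.1 186.6]
brass [305 184   2   5  10] [305.5 186. ] ray z174 [ 531.4 -195.7  174. ] ray240 [ 523.8 -188.8  240. ] depth [ 529.9 -194.4  187.5]
```

View pics/topz.png

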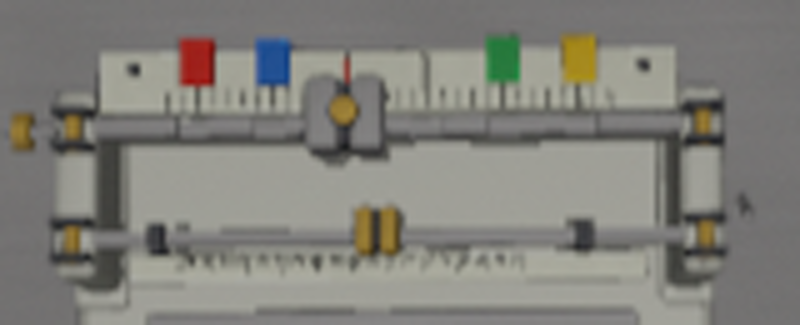

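View pics/sidez.png

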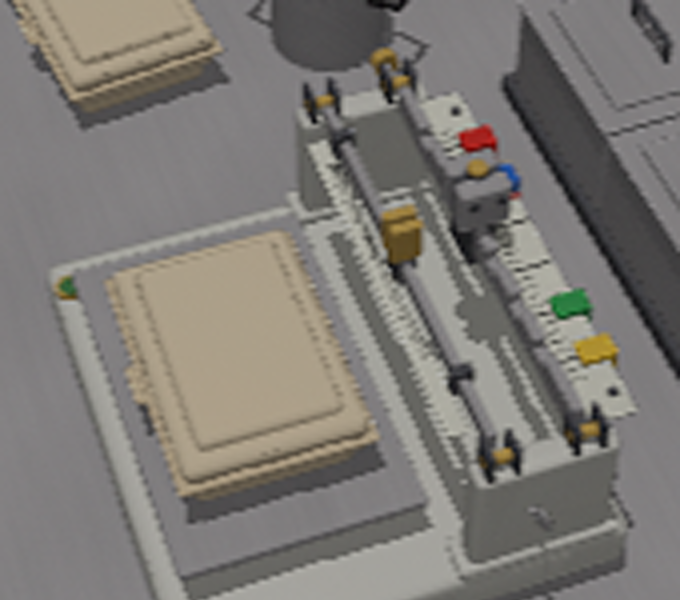

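Scale yaw comes out at about -0.7°. The notched beam centre is at about (597,-13.5) and the plain beam at x≈532. Marker spacing (45 mm) and heights (174) match the spec. Green is at own y -67.5 and the poise is in the +22.5 notch, so I push it from its left face toward -y. First I raise, close and approach.

```bash
python3 -m pendant '[0,0,30,0,0, 10,-10,30,-0.05,0, 28,-32,0,-0.11,0, 28,-32,0,-0.12,0, 28,-32,0,-0.12,0, 28,-32,0,-0.12,0, 28,-32,0,-0.12,0, 28,-32,0,-0.12,0, 28,-32,0,-0.12,0, 28,-32,0,-0.12,0, 28,-32,0,-0.12,0, 28,-32,0,-0.12,0]' 40
```

```text
time: 1.1
tool_pos: [441.9, 247.5, 285.8]
tcp_rot: [-179.4, -0.2, 91.1]
ft_force: [0.7, 0.8, 0.5]
finger_gap: -0.0
```

```bash
python3 -m pendant '[26,-30,0,-0.02,0, 26,-30,0,-0.01,0, 26,-30,0,0,0, 26,-30,0,0,0, 26,-30,0,0,0, 15,-10,0,0,0, 0,0,0,0,0, 0,0,0,0,0]'; python3 - <<'E'
from h import *
snap('top','top1')
E
```

```text
time: 1.77
tool_pos: [594.3, 68.5, 280.8]
tcp_rot: [-179.0, -0.1, 88.1]
ft_force: [-0.5, 0.4, -1.1]
finger_gap: -0.3
```

```bash
python3 -m pendant '[2,2,-20,0.01,0, 1,2,-20,0.01,0, 0,1,-20,0,0, 0,0,-12,0,0, 0,0,0,0,0, 0,0,0,0,0]'
```

```text
time: 2.32
tool_pos: [593.6, 80.1, 207.8]
tcp_rot: [-179.1, -0.2, 89.7]
ft_force: [0.6, 0.2, -0.9]
finger_gap: -0.2
```

```bash
python3 -m pendant '[4,-10,0,0,0, 1,-10,0,0,0, 0,-6,0,0,0, 0,0,0,0,0]';python3 -m pendant '[0,-4,0,0,0,0,-4,0,0,0]'; python3 - <<'E'
from h import *
s=snap('top','top2'); cv2.imwrite('pics/t2z.png',cv2.resize(s['frame'][130:220,165:325],None,fx=5,fy=5,interpolation=cv2.INTER_CUBIC))
s=snap('side','side2'); cv2.imwrite('pics/s2z.png',cv2.resize(s['frame'][90:240,200:350],None,fx=4,fy=4,interpolation=cv2.INTER_CUBIC))
E
```

```text
time: 2.65
tool_pos: [600.0, 52.7, 212.0]
tcp_rot: [-179.4, -0.1, 89.9]
ft_force: [0.1, 0.0, 0.2]
finger_gap: 0.5
time: 2.82
tool_pos: [601.0, 43.4, 213.7]
tcp_rot: [-179.5, -0.1, 89.8]
ft_force: [-0.3, 0.4, -0.1]
finger_gap: -0.0
```

View pics/s2z.png

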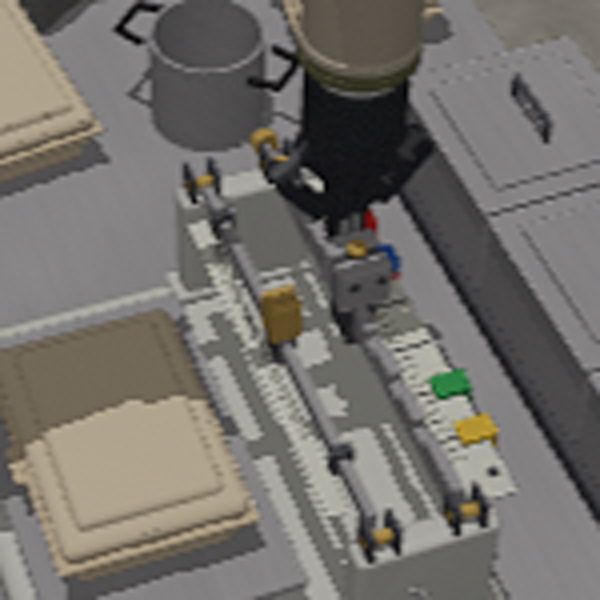

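View pics/t2z.png

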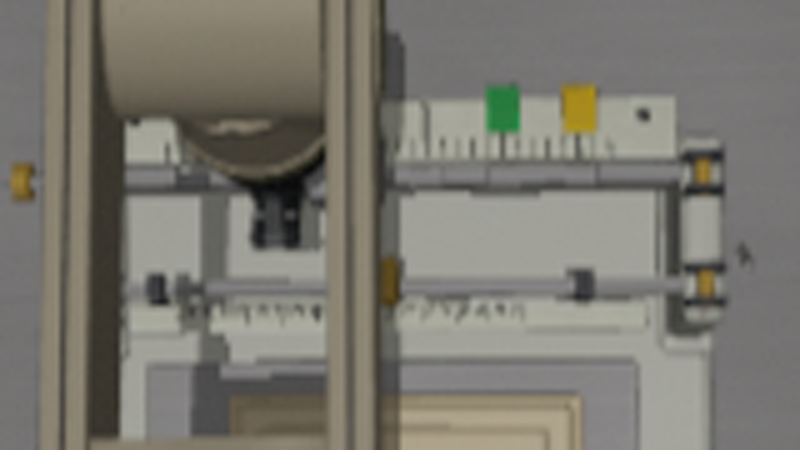

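```bash
for i in 1; do python3 -m pendant '[-1,-3,-4,0,0, -1,-3,-3,0,0]';python3 -m pendant '[-0.5,-3,-2,0,0, 0,-3,-1,0,0]'; done
```

```text
time: 3.08
tool_pos: [600.4, 41.2, 209.4]
tcp_rot: [-179.8, -0.5, 89.9]
ft_force: [-0.3, 13.8, 10.5]
finger_gap: 0.0
time: 3.25
tool_pos: [600.6, 40.5, 209.0]
tcp_rot: [180.0, -1.0, 90.1]
ft_force: [-3.8, 10.9, 5.1]
finger_gap: -0.1
```

```bash
python3 -m pendant '[-0.5,-5,0,0,0, -0.5,-5,0,0,0]';python3 -m pendant '[-0.5,-5,0,0,0, -0.5,-5,0,0,0]'
```

```text
time: 3.42
tool_pos: [600.3, 35.3, 209.2]
tcp_rot: [179.8, -1.4, 90.4]
ft_force: [3.7, 5.2, -1.9]
finger_gap: 0.1
time: 3.58
tool_pos: [600.2, 27.8, 209.2]
tcp_rot: [179.7, -1.6, 90.5]
ft_force: [2.8, 2.7, -0.6]
finger_gap: -0.2
```

```bash
python3 -m pendant '[-1,-5,0,0,0, -1,-5,0,0,0, -0.5,-5,0,0,0]';python3 -m pendant '[-0.5,-4,0,0,0, 0,-4,0,0,0]';python3 -m pendant '[0,-4,0,0,0,0,-4,0,0,0]'
```

```text
time: 3.83
tool_pos: [599.1, 15.3, 209.3]
tcp_rot: [179.4, -1.8, 90.7]
ft_force: [2.9, 3.9, -0.8]
finger_gap: 0.1
time: 4.0
tool_pos: [598.9, 8.0, 209.3]
tcp_rot: [179.3, -1.9, 90.8]
ft_force: [0.6, 4.0, 0.3]
finger_gap: 0.3
time: 4.17
tool_pos: [598.6, -0.8, 209.2]
tcp_rot: [179.4, -1.9, 90.8]
ft_force: [0.9, 0.3, 0.8]
finger_gap: -0.1
```

```bash
python3 -m pendant '[0,-4,0,0,0,0,-4,0,0,0]';python3 -m pendant '[0,-5,0,0,0,0,-5,0,0,0]';python3 -m pendant '[0,-5,0,0,0,0,-5,0,0,0]'
```

```text
time: 4.33
tool_pos: [598.4, -6.5, 209.2]
tcp_rot: [179.4, -2.2, 90.9]
ft_force: [0.6, 8.2, 1.4]
finger_gap: 0.0
time: 4.5
tool_pos: [598.3, -15.4, 209.3]
tcp_rot: [179.4, -2.3, 90.9]
ft_force: [0.7, 4.2, 1.1]
finger_gap: 0.2
time: 4.67
tool_pos: [598.1, -25.7, 209.3]
tcp_rot: [179.4, -2.4, 91.0]
ft_force: [0.8, 4.0, 1.5]
finger_gap: 0.3
```

```bash
python3 -m pendant '[0,-4,0,0,0,0,-4,0,0,0]';python3 -m pendant '[0,-3,0,0,0]';python3 -m pendant '[0,-2,0,0,0]';python3 -m pendant '[0,-2,0,0,0]';python3 -m pendant '[0,0,0,0,0]'
```

```text
time: 4.83
tool_pos: [598.0, -34.8, 209.2]
tcp_rot: [179.5, -2.4, 90.9]
ft_force: [1.5, 3.3, 0.2]
finger_gap: 0.1
time: 4.92
tool_pos: [597.9, -38.6, 209.2]
tcp_rot: [179.5, -2.4, 90.9]
ft_force: [0.5, 2.3, 0.6]
finger_gap: 0.1
time: 5.0
tool_pos: [597.8, -41.6, 209.2]
tcp_rot: [179.5, -2.3, 90.9]
ft_force: [-0.0, 1.0, -0.4]
finger_gap: 0.6
time: 5.08
tool_pos: [597.7, -44.6, 209.1]
tcp_rot: [179.5, -2.3, 90.8]
ft_force: [-0.2, 1.2, 0.5]
finger_gap: -0.0
time: 5.17
tool_pos: [597.5, -45.6, 208.9]
tcp_rot: [179.5, -2.2, 90.8]
ft_force: [0.3, 0.2, 0.2]
finger_gap: -0.3
```

Force dropped to about 0, so it has probably dropped in. I'll look.

```bash
cat > look.py <<'E'
from h import *
import sys
t=sys.argv[1]
s=snap('top','top'+t); a=cv2.resize(s['frame'][130:220,165:325],None,fx=5,fy=5,interpolation=cv2.INTER_CUBIC); cv2.imwrite(f'pics/t{t}z.png',a)
W=cloud(s); hsv=cv2.cvtColor(s['frame'],cv2.COLOR_BGR2HSV)
m=((hsv[...,0]>=10)&(hsv[...,0]<=22)&(hsv[...,1]>130)&(hsv[...,2]>60)).astype(np.uint8); m[:145]=0;m[200:]=0;m[:,:170]=0;m[:,320:]=0
k,l,st,c=cv2.connectedComponentsWithStats(m)
for i in range(1,k):
    if st[i,4]>8: print(st[i],'d',np.nanmedian(W[l==i],0).round(1),'r244',ray(s,*c[i],244).round(1))
s=snap('side','side'+t); cv2.imwrite(f'pics/s{t}z.png',cv2.resize(s['frame'][90:240,200:350],None,fx=4,fy=4,interpolation=cv2.INTER_CUBIC))
E
python3 look.py 3
```

```text
[178 163   3   5  14] d [599.9 169.  186.6] r244 [590.5 159.9 244. ]
[304 162   3   4  12] d [ 595.1 -194.9  186.1] r244 [ 585.9 -189.   244. ]
[236 182   4   9  28] d [529.5   0.6 229.2] r244 [ 5.273e+02 -4.000e-01  2.440e+02]
[241 182   4   9  32] d [529.3 -13.5 227.6] r244 [527.4 -14.8 244. ]
[178 185   3   5  15] d [535.4 169.7 187. ] r244 [528.6 160.5 244. ]
[305 184   2   5  10] d [ 530.1 -194.4  186. ] r244 [ 523.3 -188.3  244. ]
```

View pics/s3z.png

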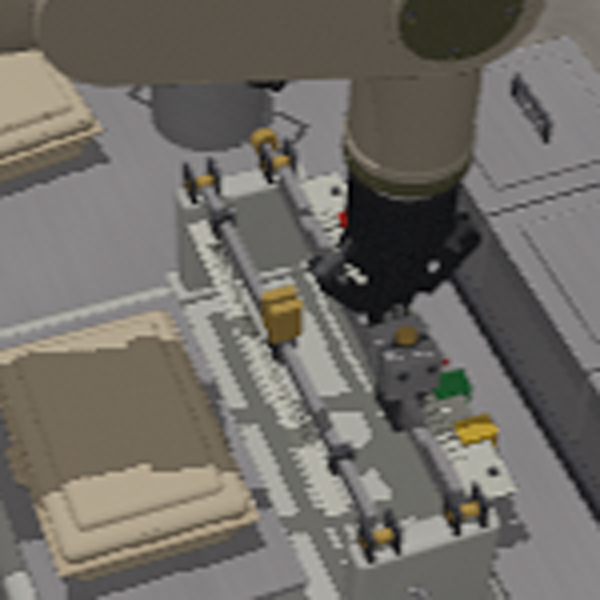

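View pics/t3z.png

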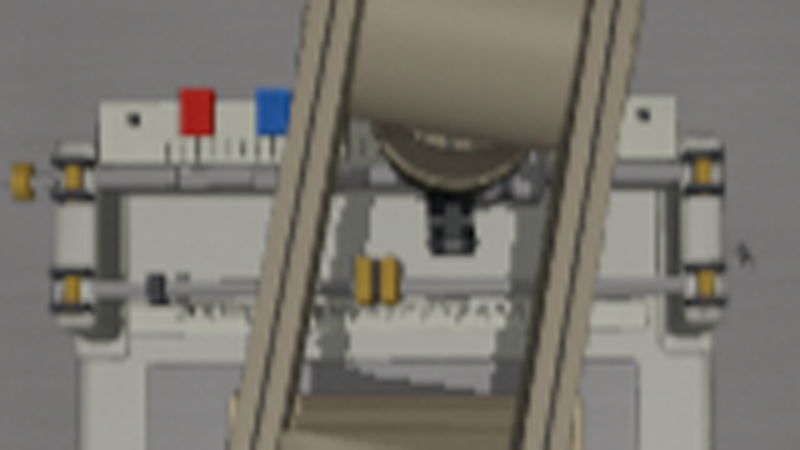

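```bash
python3 - <<'E'
from h import *
for f in('side0','side3'):
    s=dict(np.load(f'pics/{f}.npz')); W=cloud(s); hsv=cv2.cvtColor(s['frame'],cv2.COLOR_BGR2HSV)
    for n,lo,hi,zz in (('brass',10,22,244),('green',45,85,174)):
        m=((hsv[...,0]>=lo)&(hsv[...,0]<=hi)&(hsv[...,1]>130)&(hsv[...,2]>60)).astype(np.uint8); m[:130]=0;m[240:]=0;m[:,:240]=0;m[:,330:]=0
        k,l,st,c=cv2.connectedComponentsWithStats(m)
        for i in range(1,k):
            if st[i,4]>5: print(f,n,st[i],'d',np.nanmedian(W[l==i],0).round(1),'r',ray(s,*c[i],zz).round(1))
E
```

```text
side0 brass [268 130   4   2   6] d [598.6 167.3 186.9] r [576.2 113.5 244. ]
side0 brass [249 134   4   3   8] d [536.4 168.5 188.5] r [516.3 115.6 244. ]
side0 brass [287 150   5   4  17] d [596.4  10.2 246. ] r [597.2  10.1 244. ]
side0 brass [266 162   9  14 105] d [528.9 -15.  224.6] r [521.2 -30.2 244. ]
side0 brass [316 216   4   3  12] d [ 598.  -198.7  186.4] r [ 574.5 -232.2  244. ]
side0 brass [294 222   4   4  13] d [ 531.2 -195.9  188.9] r [ 512.2 -231.1  244. ]
side0 green [308 183   9   7  46] d [636.6 -81.  175.5] r [636.2 -80.6 174. ]
side3 brass [268 130   4   2   6] d [598.8 165.3 190.1] r [576.2 113.5 244. ]
side3 brass [249 134   4   3   8] d [535.6 167.3 188.1] r [516.3 115.6 244. ]
side3 brass [266 162   9  14 105] d [529.5 -14.5 223.3] r [521.2 -30.2 244. ]
side3 brass [299 172   5   4  18] d [595.  -80.3 245.5] r [595.5 -80.1 244. ]
side3 brass [314 194  10   3  17] d [ 639.  -119.3  175.5] r [ 607.7 -166.4  244. ]
side3 brass [316 216   4   3  12] d [ 596.9 -196.8  188.1] r [ 574.5 -232.2  244. ]
side3 brass [294 222   4   4  13] d [ 531.6 -196.7  187.7] r [ 512.2 -231.1  244. ]
side3 green [309 183   8   7  39] d [638.3 -82.8 175.2] r [638.1 -82.  174. ]
```

The knob moved 90.2 mm (exactly two notches) and its top is at 245, so the plunger is down in line with green. Now I retreat up and cross over to the right side of the brass poise.

```bash
python3 -m pendant '[0,8,0,0,0, 0,8,0,0,0, 0,0,20,0,0, 0,0,25,0,0, 0,0,25,0,0, 0,0,15,0,0, 0,0,0,0,0]'; python3 -m pendant '[-20,-5,0,0,0, -22,-5,0,0,0, -16,-5,0,0,0, -6,0,0,-0.01,0, 0,0,0,0,0, 0,0,0,0,0]'
```

```text
time: 5.85
tool_pos: [594.6, -22.7, 293.7]
tcp_rot: [179.9, -2.3, 90.9]
ft_force: [0.9, -0.2, 1.1]
finger_gap: 0.2
time: 6.35
tool_pos: [528.8, -33.5, 289.8]
tcp_rot: [180.0, -2.4, 90.5]
ft_force: [0.6, 0.1, 0.3]
finger_gap: 0.1
```

```bash
python3 -m pendant '[0,-8,0,0,0, 1,-4,-20,0,0, 1,0,-20,0,0, 0,0,-18,0,0, 0,0,0,0,0, 0,0,0,0,0]'; python3 look.py 4
```

```text
time: 6.85
tool_pos: [534.5, -46.7, 229.3]
tcp_rot: [179.9, -2.4, 90.7]
ft_force: [0.0, -0.2, 0.5]
finger_gap: 0.2
[178 163   3   5  14] d [599.7 169.  187.5] r244 [590.5 159.9 244. ]
[304 162   3   4  12] d [ 595.2 -195.1  186.8] r244 [ 585.9 -189.   244. ]
[236 182   4   9  27] d [529.5   0.6 228.8] r244 [ 5.277e+02 -2.000e-01  2.440e+02]
[241 183   4   8  22] d [526.2 -13.1 228.3] r244 [524.4 -14.1 244. ]
[178 185   3   5  15] d [535.5 170.2 184.7] r244 [528.6 160.5 244. ]
[305 184   2   5  10] d [ 530.  -194.4  186. ] r244 [ 523.3 -188.3  244. ]
```

View pics/s4z.png

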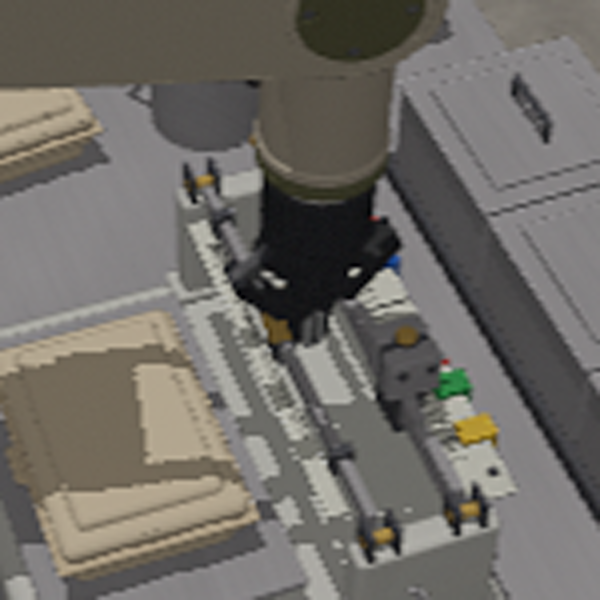

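```bash
python3 -m pendant '[-1,0,-8,0,0, -1,0,-7,0,0, 0,0,0,0,0]';  python3 -m pendant '[0,5,-1,0,0, 0,5,-1,0,0, 0,5,-1,0,0]'
```

```text
time: 7.2
tool_pos: [534.4, -47.0, 216.8]
tcp_rot: [179.6, -2.3, 90.7]
ft_force: [0.7, -0.2, -1.4]
finger_gap: -0.1
time: 7.45
tool_pos: [534.7, -31.7, 214.5]
tcp_rot: [179.5, -2.3, 90.6]
ft_force: [0.2, 0.3, 0.1]
finger_gap: -0.2
```

```bash
python3 -m pendant '[0,5,-1,0,0, 0,6,-1,0,0, 0,6,0,0,0, 0,6,0,0,0]';  python3 -m pendant '[0,6,0,0,0, 0,6,0,0,0, 0,6,0,0,0, 0,6,0,0,0,0,6,0,0,0, 0,6,0,0,0]'
```

```text
time: 7.78
tool_pos: [535.1, -6.4, 213.1]
tcp_rot: [179.4, -2.2, 90.6]
ft_force: [0.6, -1.2, -1.7]
finger_gap: -0.4
time: 8.28
tool_pos: [535.4, 34.0, 213.2]
tcp_rot: [179.3, -2.2, 90.7]
ft_force: [1.2, -1.3, -0.1]
finger_gap: 0.1
```

```bash
python3 -m pendant '[-0.5,6,0,0,0, 0,6,0,0,0, 0,6,0,0,0, 0,5,0,0,0, 0,3,0,0,0]';  python3 -m pendant '[0,3,0,0,0, 0,3,0,0,0]';python3 -m pendant '[0,3,0,0,0, 0,3,0,0,0]'
```

```text
time: 8.7
tool_pos: [534.8, 63.5, 213.4]
tcp_rot: [179.3, -2.2, 90.7]
ft_force: [1.3, -1.1, 0.5]
finger_gap: 0.1
time: 8.87
tool_pos: [534.8, 70.3, 213.5]
tcp_rot: [179.3, -2.2, 90.7]
ft_force: [0.7, -1.4, -0.8]
finger_gap: -0.3
time: 9.03
tool_pos: [534.9, 76.7, 213.5]
tcp_rot: [179.3, -2.2, 90.7]
ft_force: [0.8, -1.3, 0.1]
finger_gap: -0.2
```

```bash
python3 -m pendant '[0,2,0,0,0]';python3 -m pendant '[0,2,0,0,0]';python3 -m pendant '[0,2,0,0,0]';python3 -m pendant '[0,2,0,0,0]'
```

```text
time: 9.12
tool_pos: [534.9, 79.1, 213.5]
tcp_rot: [179.3, -2.2, 90.7]
ft_force: [1.1, -0.5, -0.2]
finger_gap: 0.1
time: 9.2
tool_pos: [534.9, 81.2, 213.5]
tcp_rot: [179.3, -2.2, 90.7]
ft_force: [0.7, -1.3, -0.2]
finger_gap: -0.0
time: 9.28
tool_pos: [534.9, 82.0, 213.5]
tcp_rot: [179.3, -2.0, 90.7]
ft_force: [-0.1, -14.8, 1.3]
finger_gap: 0.0
time: 9.37
tool_pos: [535.0, 81.9, 213.5]
tcp_rot: [179.3, -1.8, 90.6]
ft_force: [-1.1, -13.6, 1.1]
finger_gap: -0.1
```

Firm stop at 82, against about 81 predicted. I retreat straight back, go up, move clear and check.

```bash
python3 -m pendant '[0,-3,0,0,0, 0,-6,0,0,0, 0,-6,0,0,0, 0,0,20,0,0, 0,0,25,0,0, 0,0,25,0,0, 0,0,25,0,0]'; python3 -m pendant '[-40,0,5,0,0, -40,0,5,0,0, -40,0,5,0,0, -35,20,0,0,0, -20,30,0,0,0, 0,35,0,0,0,0,35,0,0,0,0,35,0,0,0,0,35,0,0,0,0,35,0,0,0,0,0,0,0,0]'; python3 look.py 5
```

```text
time: 9.95
tool_pos: [529.4, 64.8, 302.6]
tcp_rot: [-179.7, -1.9, 90.6]
ft_force: [0.7, -0.4, 0.9]
finger_gap: 0.2
time: 10.87
tool_pos: [348.8, 295.3, 323.4]
tcp_rot: [179.8, -2.4, 90.1]
ft_force: [0.1, 1.0, 0.1]
finger_gap: 0.2
[264 159   5   6  23] d [594.9 -81.4 243.7] r244 [594.4 -80.9 244. ]
[178 163   3   5  14] d [600.1 169.3 187.3] r244 [590.5 159.9 244. ]
[304 162   3   4  12] d [ 595.5 -194.9  187.4] r244 [ 585.9 -189.   244. ]
[197 182   3   9  26] d [531.8 109.6 228.8] r244 [529.7 108.  244. ]
[201 182   5   9  36] d [531.2  95.4 228.5] r244 [529.2  93.3 244. ]
[178 185   3   5  14] d [535.4 169.7 186.1] r244 [528.2 160.3 244. ]
[305 184   2   5  10] d [ 529.8 -194.5  186.6] r244 [ 523.3 -188.3  244. ]
```

View pics/t5z.png

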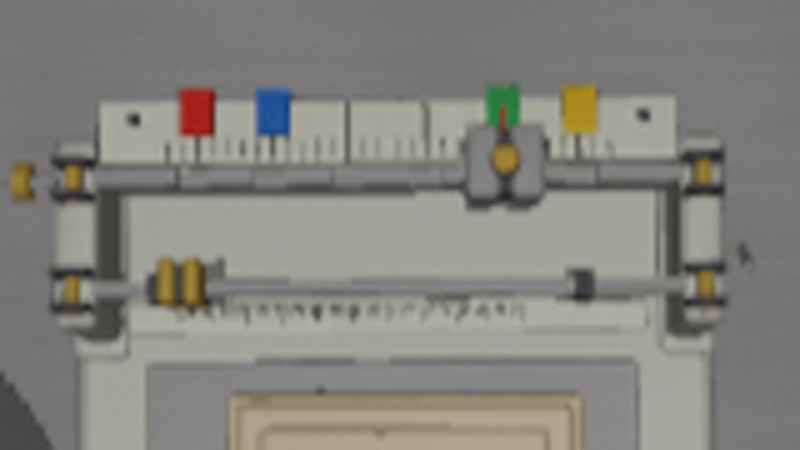

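View pics/s5z.png

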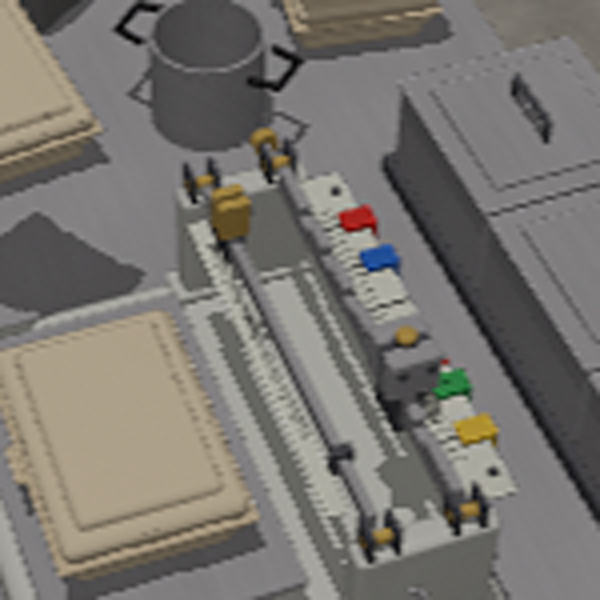

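View pics/top5.png

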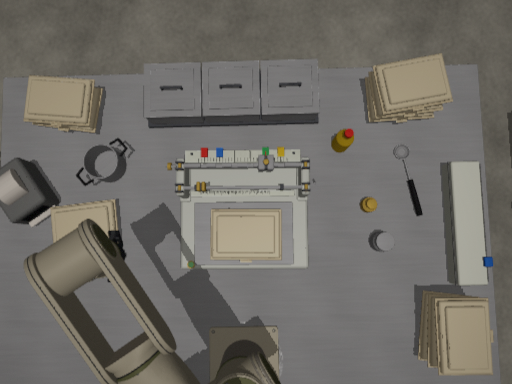

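The red pointer lies on the green marker (crop px (503,118)), with the knob at y -81.4 and z 244. The brass poise sits against its collar at crop px (180,282), about y 102.5. The bystanders have not moved.

```bash
python3 -c "
from bench import job; print(job.hand_in())"
```

```text
the job is handed in; nothing more can be done
None
```

Both poises are set for the green-marked meal, and the job was handed in at about 11 s on the robot's clock. I only pushed with the closed fingers.

**Large steel poise:** I pushed it from the +22.5 mm notch two notches to the right, to the -67.5 mm notch at green. Its knob moved 90.2 mm against 90 expected. The knob top is at about 244–245 mm, the height for a dropped plunger, and the red pointer lies on the green marker.

**Small brass poise:** I pushed it left until it met its stop firmly at about 14 N. Its measured centre is at about y = 102.5 mm against 103.5 expected, which is within the 2 mm calibration. It looks flush with the collar.

**Everything else:** the last pictures show the meal box and the other items where they stood, and the arm touching nothing. The tool was tilted by up to about 2.4° during the pushes, with no visible effect.

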